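Take the sharpener out of the sliding-lid pencil box

TASK

Push the lid of the pencil box along its grooves until the brass pencil sharpener is clear, without pushing the lid right out of its grooves; lift the sharpener out and stand it upright on the floor of the pen tray, beside the pens. Then slide the lid fully home again, leaving the eraser in the box, and do not knock over the sand timer.

Things in the scene. Friction and masses are not known exactly. Their poses are not given: they have to be found in the camera images.
- pencil_box: Wooden box 122 (x) x 208 (y) x 50 mm high, fixed to the desk. Origin: centre of its underside. Side walls 8 mm, top at 50 mm, with grooves for the lid 36 to 44 mm above the underside. The end wall at -y is full height (50 mm, inner face y = -96 mm) and stops the lid; the +y end is low (36 mm): the lid opens toward the box's +y, which is to the robot's left, up to 0.4 rad askew.
- box_floor (a point): Centre of the box's inner floor, 5 mm above its underside, axes as the box's. A divider 5 mm thick and 25 mm high runs along y through this point and makes two long compartments, each 50 mm wide (x = 2.5 to 53 mm either side) and from y = -96 to 96 mm.
- box_lid: Flat dark wooden lid 110 (x) x 198 (y) x 6 mm, about 0.1 kg, loose in the box's grooves with 2 mm play, light to slide. Origin: centre of its underside, axes as the box's. Fully home its origin is at y = +3 mm in the box frame; at the start it stands 2 to 20 mm open. About 125 mm open it bares the contents and still holds in the grooves; beyond about 165 mm it tips out.
- lid_bar (a point): Centre of the push bar that stands on the lid: 60 mm long (x), 10 mm thick (y), from 7 mm below this point (the lid's top) to 7 mm above it. It is 46 mm to -y of the lid's centre and moves with the lid. With the lid home, about 45 mm are free between the bar and the box's full-height end.
- sharpener: Round plain brass pencil sharpener, an upright cylinder 29 mm across and 25 mm high, about 60 g. Origin: centre of its underside, z up its axis. At the start it stands on the floor of either compartment of the box, under the lid, 20 to 33 mm to one side of the divider and between y = -45 and -25 mm in the box frame.
- eraser: Eraser, flat block 22 (x) x 54 (y) x 12 mm, origin at the centre of its underside; it lies in the compartment that the sharpener is not in.
- tray: Walnut pen tray, 107 (x) x 300 (y) x 18 mm, loose, 280 g. Origin: centre of its underside. Floor 4 mm above the underside; inside x = -48 to 48 mm, y = -145 to 145 mm. A pen and a pencil lie along its y in the half x > 6 mm; the half x < 0 is empty. Its y axis points roughly back to the robot, its x axis to the robot's left.
- sand_timer: Sand timer in a turned wooden frame, 56 mm across, 100 mm high, standing on the desk pad behind the gap between box and tray. Origin: centre of its underside.

How it is judged (in metres and radians):
On the way, in this order (a step that is already met when the one before it is completed fails the run):
1. the lid is slid at least 70 mm open along its grooves, the sharpener still in the box (y of box_lid in the frame of pencil_box above 0.073 m and z of sharpener in the frame of pencil_box below 0.015 m), for 0.2 s.
2. the sharpener stands upright on the floor of the tray (x of sharpener in the frame of tray between -0.048 and 0.048 m and y of sharpener in the frame of tray between -0.145 and 0.145 m and z of sharpener in the frame of tray below 0.008 m and angle between sharpener's own z axis and vertical below 0.15 rad), for 0.2 s.
At the end, for the whole second after the job is handed in: The sharpener stands upright (within 0.15 rad) and still on the floor of the pen tray, the lid is in its grooves and within 6 mm of fully home, and the eraser is inside the box (all of step 2 and linear speed of sharpener below 0.02 m/s and y of box_lid in the frame of pencil_box below 0.009 m and z of box_lid in the frame of pencil_box between 0.032 and 0.041 m and x of eraser in the frame of pencil_box between -0.054 and 0.054 m and y of eraser in the frame of pencil_box between -0.097 and 0.097 m and z of eraser in the frame of pencil_box below 0.034 m); the robot touches nothing.
It fails at once if the lid tips or is pushed right out of its grooves (angle between box_lid's own z axis and vertical above 0.2 rad or y of box_lid in the frame of pencil_box above 0.19 m).
It fails at once if the sand timer is knocked over (angle between sand_timer's own z axis and vertical above 0.5 rad).
It also fails if it takes over 69 s, if anything falls off the work surface, if the arm or the gripper's body presses on something with over 40 N, if the wrist force passes 120 N, or if a joint passes its speed limit or range.

ROBOT

A 6-joint arm with a two-finger parallel gripper is mounted at the origin on a cart in front of the work surface, level with it; the furniture and walls round the work are solid. World frame = base frame: x ahead of the robot, y to its left, z up, the work surface at z = 0. Lengths are in m, angles in degrees, forces in N, time in s.
With the tool pointing down it reaches from about 0.225 to 0.875 m from the base axis. Payload 3.4 kg.
Tool frame: the origin (TCP) lies midway between the tips of the shut fingers; the grasp point (between the pads) lies 19 mm behind it; z points along the fingers, y is the line along which they close (so a half turn about z gives the same grasp; the last joint's range is limited). The gripper opens to 85 mm and grips with 20 to 120 N. Pads are 22 mm wide; open, the fingers measure 114 mm over their backs; the gripper's body (76 mm by 85 mm) begins 54 mm behind the grasp point. The pads swing forward as they close: fully open they stand 13 mm farther back than shut.
Start: joints at [-80.73, 15.808, 86.224, -0, 77.962, -6.933], TCP at [0.16, -0.552, 0.193] pointing down, gripper open.
Joint ranges: [-165.64, 165.64], [-43.16, 119.46], [12.63, 154.43], [-67.54, 247.53], [6.08, 155.33], [-154.97, 154.97]. Speed limits (degrees/s): [147.25, 147.25, 180, 180, 180, 180].

INTERFACE

Orientations are given as a 3x3 rotation matrix whose columns are the frame's x, y, z axes.
In Python, from rig import env gives the robot as it stands.
- The arm moves only by the shell command python3 -m crank 'ROWS'. ROWS is JSON, a list of rows, each a list of 7 numbers: the opening, from 0 (shut) to 1 (fully open), then the shift along the world's x, y, z in m, then the turn, a rotation vector about the world's x, y, z in degrees. In form: [[claw, dx, dy, dz, rx, ry, rz], ...]. A call has exactly 8 rows; each row shifts and turns the commanded pose from where the row before left it; what a row does not reach is not made up. A row lasts 1/8 s, in which the tool goes at most 62.5 mm and 10.7 degrees, less where a joint would pass 70% of its speed; a pose out of reach is approached as far as the arm can. A call with a gripper value outside its range is refused whole. The fingers move at their own pace and stop on an object; the grip force is fixed at half the most. Time passes only in rows, so rows that do not move let the fingers close, or fill a call up. It gives the time, the measured TCP pose, the force, the opening and the grip force at its end, in the units of the state.
- env.state(): the state, without advancing time (a new reading comes with each control period).
- env.get_image(name): name is "scene" or "top" or "wrist"; returns a dict with "img" (400x640x3 uint8, red, green, blue), "vertical_fov" (degrees; the focal length in pixels is half the picture's height over the tangent of half this angle, whatever the lens; pixels are square), "cx", "cy" (the principal point, pixels), "R" (3x3) and "t" (3): a world point X has camera coordinates R X + t; the wrist camera has in their place "tool_from_camera" (4x4, takes a point from camera to tool coordinates, whose origin is the TCP and whose axes are the flange's). Camera axes: x right, y down, z forward; pixel columns grow to the right and rows downward; lengths in m; the calibration is good to about 2 mm. The wrist camera is an equidistant fisheye: a pixel r from the principal point sees the ray r / f radians off the axis. A picture is of the moment at which its call begins: read the wrist's pose just before it. There is no depth.
- env.hand_in(): hands the job in; it is judged then, once.
The state is a dict: "time_s": time; "q": joint angles; "qd": joint speeds; "tau": joint torques, N m; "eef_pos": TCP position; "eef_rot": TCP orientation; "force": force on the tool from outside, world axes, zero at the start; "wrist_torque": the same for the moment, N m; "opening": finger opening in m; "grasp_force": force on a finger pad.
Only numpy, scipy, OpenCV 4.12 (cv2) and the standard library are available. Lean on these libraries where they do the work, as an engineer would, in place of code of your own. Each camera call takes 0.05 s, during which the arm holds its last target. There are 200 camera calls.

## Working session

There is one attempt and no reset: what is moved stays moved. The work goes in short steps, Python scripts to look and compute and a shell command to move; the robot and the scene stay as the last step left them, time stands still between calls to the robot, and variables do not carry over. Pictures are saved under pics/ and viewed, at most 14 in all, crops included, and the job is handed in when it is done.

```bash
mkdir -p pics; ls
cat > look.py <<'E'
import sys,cv2,numpy as np,pickle
from rig import env
def grab(name,tag):
    s=env.state(); d=env.get_image(name); d['state']=s
    pickle.dump(d,open(f'pics/{tag}.pkl','wb')); cv2.imwrite(f'pics/{tag}.png',d['img'][:,:,::-1]); return d
def ray(d,u,v):
    f=200/np.tan(np.radians(d['vertical_fov'])/2)
    a=np.array([(u-d['cx'])/f,(v-d['cy'])/f,1.])
    if 'R' in d:
        R=np.array(d['R']);return -R.T@np.array(d['t']),R.T@a
    r=np.hypot(a[0],a[1]);a=np.array([a[0]/r*np.sin(r),a[1]/r*np.sin(r),np.cos(r)]) if r>0 else a
    T=np.array(d['tool_from_camera']);s=d['state'];Rt=np.array(s['eef_rot'])
    return np.array(s['eef_pos'])+Rt@T[:3,3],Rt@T[:3,:3]@a
def pt(d,u,v,z):
    o,r=ray(d,u,v);return o+r*(z-o[2])/r[2]
def load(tag): return pickle.load(open(f'pics/{tag}.pkl','rb'))
E
python3 - <<'E'
from look import *
for n in ('scene','top','wrist'):
    d=grab(n,n+'0'); print(n,d['vertical_fov'],d['cx'],d['cy'],d.get('R'),d.get('t'))
print(env.state())
E
```

```text
pics
scene 51.806066494373816 322.55178047074986 197.94526204107507 [[ 0.88646108 -0.46279597  0.00257805]
 [-0.32383189 -0.62424319 -0.71095242]
 [ 0.33063525  0.62939679 -0.70323539]] [-0.51098717  0.17963498  0.76443859]
top 42.41965095689387 316.80831778256265 192.55459550078638 [[-0.00230986 -0.99999039  0.00372519]
 [-0.98205119  0.00156581 -0.1886081 ]
 [ 0.18860045 -0.00409398 -0.98204537]] [-0.0965514   0.55898944  1.20068924]
wrist 65.70646984690485 326.5364042213069 200.4708951424611 None None
{'time_s': 0.15, 'q': array([-8.07312944e+01,  1.58405300e+01,  8.62768481e+01, -2.23769700e-04,
        7.79633685e+01, -6.93143462e+00]), 'qd': array([-0.04720943, -0.13846118, -0.14686965, -0.03163341, -0.01448325,
        0.0062193 ]), 'tau': array([ 1.61675267e-03, -4.17144620e+01, -2.46033454e+01, -3.37467563e-04,
        7.65616132e-03, -1.58096896e-05]), 'eef_pos': array([ 0.16035643, -0.55173034,  0.19233811]), 'eef_rot': array([[ 9.60292794e-01,  2.78994080e-01, -2.30757359e-04],
       [ 2.78994126e-01, -9.60291802e-01,  1.39027844e-03],
       [ 1.66285054e-04, -1.39945431e-03, -9.99999007e-01]]), 'force': array([ 0.19211388, -0.64040558, -0.20242027]), 'wrist_torque': array([-0.02476786, -0.02343375,  0.01680889]), 'grasp_force': 0.0, 'opening': 0.08501146664751998}
```

View pics/top0.png

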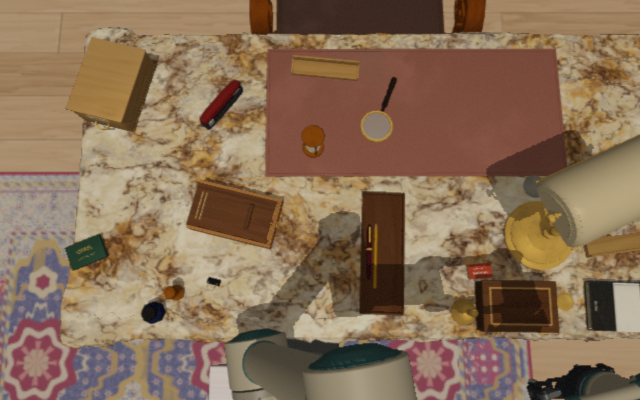

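View pics/scene0.png

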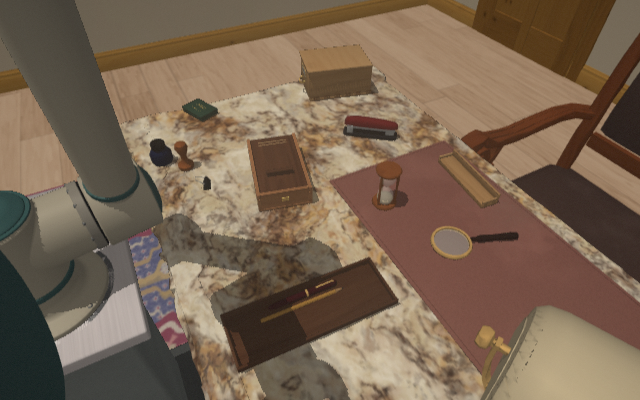

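The top view shows the box at about (235,213), the lid bar near (262,215), the tray at (383,252) and the timer at (313,140). I'll enlarge the box next.

Run:
```python
from look import *
d=load('top0'); im=d['img'][:,:,::-1]
c=cv2.resize(im[170:258,178:298],None,fx=6.4,fy=6.4,interpolation=cv2.INTER_CUBIC); c=cv2.convertScaleAbs(c,alpha=1.5,beta=20)
for k in range(0,120,10): cv2.putText(c,str(178+k),(int(k*6.4),10),0,.35,(255,255,255),1); cv2.line(c,(int(k*6.4),12),(int(k*6.4),18),(255,255,255),1)
for k in range(0,88,10): cv2.putText(c,str(170+k),(0,int(k*6.4)+4),0,.35,(255,255,255),1)
cv2.imwrite('pics/c0.png',c)
for n,(u,v) in dict(tl=(362,192),tr=(405,193),br=(404,314),bl=(361,310)).items(): print(n,pt(d,u,v,.018).round(4))
for n,(u,v) in dict(a=(198,180),b=(283,200),c=(271,248),d=(187,226)).items(): print(n,pt(d,u,v,.05).round(4))
print('timer top',pt(d,313,134,.1).round(3))
print('pens',pt(d,372,250,.01).round(3))
```

```text
tl [ 0.5668 -0.211   0.018 ]
tr [ 0.5641 -0.3187  0.018 ]
br [ 0.2689 -0.306   0.018 ]
bl [ 0.2785 -0.2031  0.018 ]
a [0.5912 0.1933 0.05  ]
b [ 0.5411 -0.0154  0.05  ]
c [0.4247 0.0121 0.05  ]
d [0.4779 0.2151 0.05  ]
timer top [ 0.693 -0.089  0.1  ]
pens [ 0.423 -0.234  0.01 ]
```

View pics/c0.png

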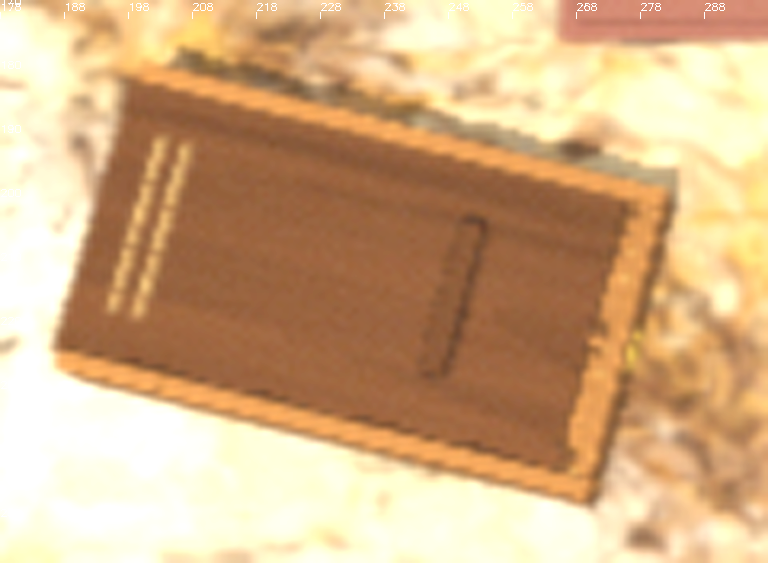

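The crop shows the box's top corners at (198.3,181.3), (283,199.7), (270.2,248.1) and (187.1,226.6). The bar's top face is centred near (249,216).

Run:
```python
from look import *
d=load('top0'); f=lambda x,y,z:pt(d,178+x/6.4,170+y/6.4,z)[:2]
b=f(672,190,.05);c=f(590,500,.05);dd=f(58,362,.036+.014);a=f(130,72,.05)
print(a,b,c,dd)
C=(a+b+c+dd)/4; y=(a+dd-b-c);th=np.arctan2(-y[0],y[1]);x=(a+b-c-dd);th2=np.arctan2(x[1],x[0])
print('C',C,np.degrees([th,th2]),np.hypot(*y)/2,np.hypot(*x)/2)
t=(2*th+th2)/3;ex=np.array([np.cos(t),np.sin(t)]);ey=np.array([-ex[1],ex[0]])
C2=(b+c)/2+ey*.104; print('C2',C2,ex,ey)
for n,p,z in (('bar',(456,296),.056),('wall inner',(603,335),.05)):
    q=f(*p,z);print(n,q,(q-C2)@ex,(q-C2)@ey)
```

```text
[0.58809146 0.19237705] [ 0.54190775 -0.01536387] [0.42440247 0.01406404] [0.47658603 0.21485928]
C [0.50774693 0.10148412] [-13.53797415 -12.77149328] 0.210105875042493 0.11741014087365047
C2 [0.50704933 0.100568  ] [ 0.97324917 -0.22975216] [0.22975216 0.97324917]
bar [0.5005086  0.06502708] 0.0017998413216689028 -0.03609291847411635
wall inner [0.48644173 0.01008039] 0.0007333922791102978 -0.09280163182670646
```

```bash
python3 -m crank '[[0,0.028,0.049,0,0,0,-7.5],[0,0.028,0.049,0,0,0,-7.5],[0,0.028,0.049,0,0,0,-7.5],[0,0.028,0.049,0,0,0,-7],[0,0.028,0.049,0,0,0,0],[0,0.028,0.049,0,0,0,0],[0,0.028,0.049,0,0,0,0],[0,0.028,0.049,0,0,0,0]]'; python3 -m crank '[[0,0.028,0.049,0,0,0,0],[0,0.028,0.049,0,0,0,0],[0,0.026,0.049,0,0,0,0],[0,0.026,0.049,0,0,0,0],[0,0,0,-0.03,0,0,0],[0,0,0,-0.03,0,0,0],[0,0,0,-0.01,0,0,0],[0,0,0,0,0,0,0]]'
python3 - <<'E'
from look import *
s=env.state();print(s['eef_pos'],s['eef_rot'],s['q'])
for n in ('wrist','top'):
    d=grab(n,n+'1')
a=cv2.imread('pics/wrist1.png');b=cv2.imread('pics/top1.png')[150:280,170:330]
cv2.imwrite('pics/m1.png',np.vstack([a,cv2.resize(b,(246,200),interpolation=3) if 0 else np.hstack([cv2.resize(b,(246,200)),np.zeros((200,394,3),np.uint8)])]))
E
```

```text
time_s: 1.15
eef_pos: [0.3851, -0.1585, 0.1931]
eef_rot: [[0.973, -0.23, 0.0], [-0.23, -0.973, -0.0], [0.001, 0.0, -1.0]]
force: [0.3, -0.3, 0.3]
opening: -0.0
grasp_force: 0.0
time_s: 2.15
eef_pos: [0.4922, 0.0357, 0.1228]
eef_rot: [[0.973, -0.23, -0.001], [-0.23, -0.973, -0.0], [-0.001, 0.0, -1.0]]
force: [0.3, 0.3, 0.6]
opening: -0.0
grasp_force: 0.0
[0.49215735 0.03568206 0.12275065] [[ 9.73128379e-01 -2.30260310e-01 -1.16110160e-03]
 [-2.30260486e-01 -9.73129030e-01 -1.84392182e-05]
 [-1.12565585e-03  2.85299546e-04 -9.99999326e-01]] [-3.93363944e+00  1.18711886e+01  1.02292353e+02 -6.15407229e-03
  6.59027553e+01  9.93812840e+01]
```

View pics/m1.png

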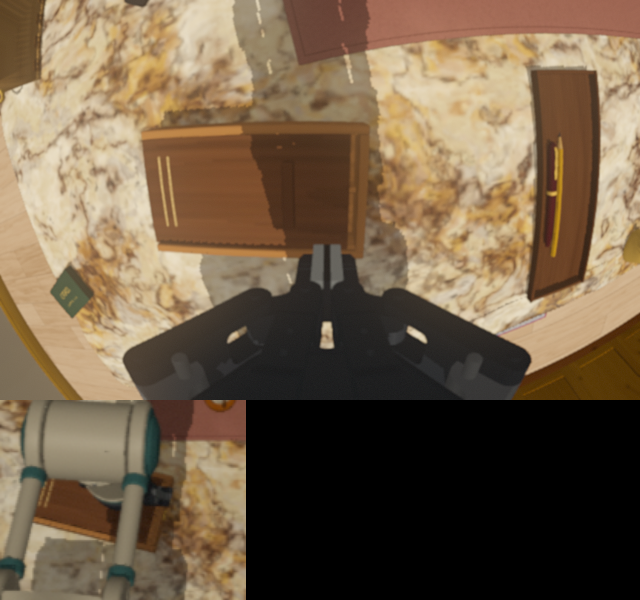

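The wrist view shows the whole box, with its corners near (369,124) and (143,131). The bar is at about x 283-294, y 160-228. I'll cross-check these.

Run:
```python
from look import *
d=load('wrist1')
ex=np.array([.973,-.230]);ey=np.array([.230,.973]);C=np.array([.5073,.101])
for n,u,v,z in (('TR',369,124,.05),('BR',363,257,.05),('TL',143,131,.05),('BL',160,250,.05),('wallin',351,190,.05),('bar',289,195,.056),('bartop',289,161,.056),('barbot',289,229,.056)):
    p=pt(d,u,v,z)[:2];print(n,p.round(4),((p-C)@ex).round(4),((p-C)@ey).round(4))
T=[(530,70),(597,72),(583,285),(528,296)]
P=np.array([pt(d,u,v,.018)[:2] for u,v in T]);print(P,P.mean(0))
```

```text
TR [ 0.5446 -0.0118] 0.0622 -0.1012
BR [0.4278 0.0167] -0.058 -0.1003
TL [0.5927 0.185 ] 0.0638 0.1014
BL [0.4765 0.2138] -0.0559 0.1027
wallin [0.4933 0.0145] 0.0062 -0.0874
bar [0.5027 0.0658] 0.0036 -0.0353
bartop [0.5305 0.0583] 0.0324 -0.0362
barbot [0.473  0.0741] -0.0272 -0.0341
[[ 0.56930932 -0.20069484]
 [ 0.56215777 -0.31578355]
 [ 0.26122144 -0.30369488]
 [ 0.28636695 -0.19201039]] [ 0.41976387 -0.25304592]
```

```bash
python3 -m crank '[[0,0.002,0,-0.025,0,0,0],[0,0,0,-0.025,0,0,0],[0,0,0,-0.015,0,0,0],[0,0,0,-0.009,0,0,0],[0,0,0,0,0,0,0],[0,0.001,0.005,0,0,0,0],[0,0.001,0.005,0,0,0,0],[0,0.001,0.005,0,0,0,0]]'
```

```text
time_s: 3.25
eef_pos: [0.4978, 0.0513, 0.0495]
eef_rot: [[0.973, -0.23, 0.001], [-0.23, -0.973, -0.0], [0.001, -0.0, -1.0]]
force: [0.7, -0.3, -0.3]
opening: 0.0003
grasp_force: 0.0
```

```bash
python3 -m crank '[[0,0.0016,0.007,-0.003,0,0,0],[0,0.0028,0.0117,0,0,0,0],[0,0.0028,0.0117,0,0,0,0],[0,0.0028,0.0117,0,0,0,0],[0,0.0028,0.0117,0,0,0,0],[0,0.0028,0.0117,0,0,0,0],[0,0.0023,0.0097,0,0,0,0],[0,0.0012,0.005,0,0,0,0]]'
python3 - <<'E'
from look import *
grab('wrist','wrist2');grab('scene','scene2')
a=cv2.imread('pics/wrist2.png')[:330];b=cv2.imread('pics/scene2.png')[90:250,180:400]
cv2.imwrite('pics/m2.png',np.vstack([a,np.hstack([cv2.resize(b,(360,262)),np.zeros((262,280,3),np.uint8)])]))
E
```

```text
time_s: 4.25
eef_pos: [0.5167, 0.1317, 0.046]
eef_rot: [[0.973, -0.229, -0.0], [-0.229, -0.973, -0.0], [0.0, 0.0, -1.0]]
force: [0.2, -0.2, -0.5]
opening: -0.0001
grasp_force: 0.0
```

View pics/m2.png

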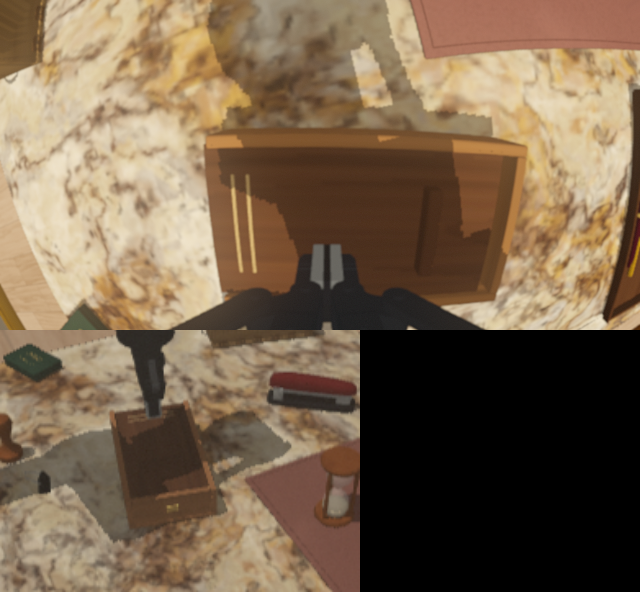

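Run:
```python
from look import *
d=load('wrist2')
print(d['state']['eef_pos'])
ex=np.array([.973,-.230]);ey=np.array([.230,.973]);C=np.array([.5085,.1015])
for n,u,v,z in (('TR',527,147,.05),('BR',494,300,.05),('TL',205,133,.05),('BL',220,302,.05),('wallin',497,200,.05),('bar top',424,187,.056),('barbot',416,270,.056),('bartop R',437,190,.056),('stripe',236,225,.042),('stripe2',250,225,.042)):
    p=pt(d,u,v,z)[:2];print(n,p.round(4),((p-C)@ex).round(4),((p-C)@ey).round(4))
d=load('wrist1')
for u in (160,173): p=pt(d,u,190,.042)[:2];print('stripe before',((p-C)@ey).round(4))
# where does the TCP project in wrist image
T=np.linalg.inv(np.array(d['tool_from_camera']));p=T[:3,3];f=200/np.tan(np.radians(d['vertical_fov'])/2)
r=np.hypot(p[0],p[1]);th=np.arctan2(r,p[2]);print(d['cx']+f*th*p[0]/r,d['cy']+f*th*p[1]/r,p)
```

```text
[0.51670762 0.1316798  0.04600743]
TR [ 0.5432 -0.0104] 0.0595 -0.1009
BR [0.4278 0.0185] -0.0594 -0.0993
TL [0.5951 0.188 ] 0.0643 0.104
BL [0.4798 0.2205] -0.0553 0.1092
wallin [0.5118 0.017 ] 0.0226 -0.0815
bar top [0.5343 0.0692] 0.0325 -0.0255
barbot [0.4797 0.081 ] -0.0234 -0.0266
bartop R [0.5306 0.0614] 0.0307 -0.034
stripe [0.5322 0.1899] 0.0027 0.0914
stripe2 [0.5301 0.1804] 0.0028 0.0818
stripe before 0.0937
stripe before 0.0787
327.2692863792399 230.5874693454154 [0.00046241 0.01900197 0.19479204]
```

The finger appears to have crossed the bar without moving the lid. I'll look closer to see why.

Run:
```python
import cv2,numpy as np
b=cv2.imread('pics/scene2.png')[125:218,235:325];a=cv2.imread('pics/wrist2.png')[120:320,190:540]
f=lambda i,s:cv2.convertScaleAbs(cv2.resize(i,s,interpolation=cv2.INTER_CUBIC),alpha=2.2,beta=10)
cv2.imwrite('pics/z2.png',np.hstack([f(b,(290,300)),f(a,(510,300))]))
```

```text
(no output)
```

View pics/z2.png

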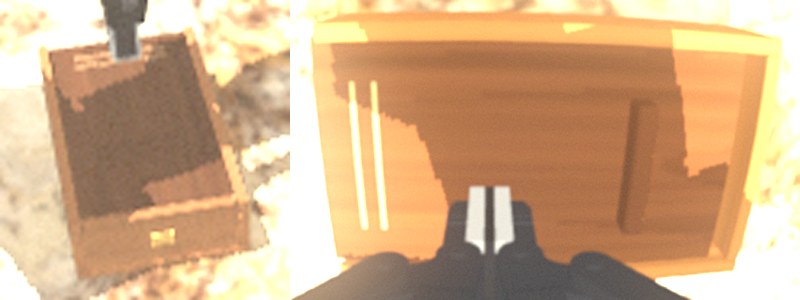

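Run:
```python
from look import *
d=load('scene2');R=np.array(d['R']);t=np.array(d['t']);f=200/np.tan(np.radians(d['vertical_fov'])/2)
def pj(X):
    p=R@np.array(X)+t;return np.round([d['cx']+f*p[0]/p[2],d['cy']+f*p[1]/p[2]],1)
for z in (.046,.06,.07,.08,.09,.1): print(z,pj([.5167,.1317,z]))
C=np.array([.5085,.1015]);ex=np.array([.973,-.230]);ey=np.array([.230,.973])
for n,x,y,z in (('TR',.061,-.104,.05),('BR',-.061,-.104,.05),('BRbase',-.061,-.104,0),('TL',.061,.104,.05),('stripe',0,.087,.042),('bar',0,-.036,.056)):
    print(n,pj([*(C+x*ex+y*ey),z]))
```

```text
0.046 [275.  155.1]
0.06 [274.6 150.4]
0.07 [274.2 147.1]
0.08 [273.9 143.7]
0.09 [273.5 140.2]
0.1 [273.2 136.7]
TR [312.3 187.2]
BR [256.7 196.7]
BRbase [259.2 212.8]
TL [293.5 132.7]
stripe [271.  142.8]
bar [279.2 169.8]
```

The scene view puts the physical fingertip about 35 mm above the reported TCP: it shows at (274,143.6), but the TCP projects to (275,155). That explains crossing the bar without touching it. I'll go back behind the bar and lower in stages, watching the force and the image.

```bash
python3 -m crank '[[0,0,0,0.01,0,0,0],[0,-0.0045,-0.019,0,0,0,0],[0,-0.0045,-0.019,0,0,0,0],[0,-0.0045,-0.019,0,0,0,0],[0,-0.0045,-0.019,0,0,0,0],[0,-0.0045,-0.019,0,0,0,0],[0,0,0,-0.01,0,0,0],[0,0,0,0,0,0,0]]';python3 -m crank '[[0,0,0,-0.002,0,0,0],[0,0,0,-0.002,0,0,0],[0,0,0,-0.002,0,0,0],[0,0,0,-0.002,0,0,0],[0,0,0,-0.002,0,0,0],[0,0,0,0,0,0,0],[0,0,0,0,0,0,0],[0,0,0,0,0,0,0]]'
python3 - <<'E'
from look import *
d=grab('scene','scene3');w=grab('wrist','wrist3')
print(d['state']['eef_pos'],d['state']['q'],d['state']['opening'])
R=np.array(d['R']);t=np.array(d['t']);f=200/np.tan(np.radians(d['vertical_fov'])/2)
x,y,z=d['state']['eef_pos']
for k in (0,.02,.03,.04):
    p=R@np.array([x,y,z+k])+t;print(k,np.round([d['cx']+f*p[0]/p[2],d['cy']+f*p[1]/p[2]],1))
g=lambda i,s:cv2.convertScaleAbs(cv2.resize(i,s,interpolation=cv2.INTER_CUBIC),alpha=2.2,beta=10)
cv2.imwrite('pics/z3.png',np.hstack([g(d['img'][110:218,230:330,::-1],(370,400)),g(w['img'][100:330,220:440,::-1],(383,400))]))
E
```

```text
time_s: 5.35
eef_pos: [0.493, 0.0357, 0.0451]
eef_rot: [[0.973, -0.231, -0.002], [-0.231, -0.973, 0.0], [-0.002, 0.0, -1.0]]
force: [-0.1, 0.6, 0.3]
opening: -0.0004
grasp_force: 0.0
time_s: 6.35
eef_pos: [0.4941, 0.036, 0.0361]
eef_rot: [[0.973, -0.23, 0.0], [-0.23, -0.973, -0.0], [0.0, 0.0, -1.0]]
force: [0.3, -0.5, -0.5]
opening: 0.0001
grasp_force: 0.0
[0.49411496 0.03595951 0.03608969] [-3.88559749e+00  1.73538058e+01  1.09129958e+02 -7.02374229e-03
  5.35077934e+01  9.94168280e+01] 6.452188546474601e-05
0 [282.7 185.3]
0.02 [282.1 178.6]
0.03 [281.8 175.3]
0.04 [281.5 171.8]
```

View pics/z3.png

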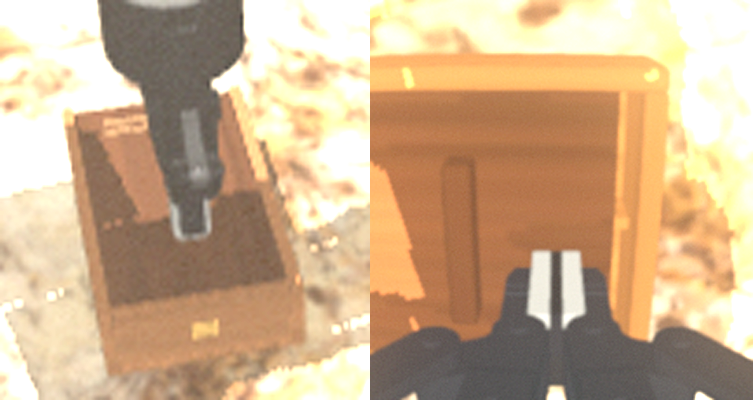

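Tip at scene (282.7,174.8), so it is about 30 mm above the reported TCP. The tool offset is off by roughly 30 mm in z. I'll probe downward for lid contact to measure it.

```bash
python3 -m crank '[[0,0,0,-0.003,0,0,0],[0,0,0,-0.003,0,0,0],[0,0,0,-0.003,0,0,0],[0,0,0,-0.003,0,0,0],[0,0,0,-0.002,0,0,0],[0,0,0,0,0,0,0],[0,0,0,0,0,0,0],[0,0,0,0,0,0,0]]';python3 -m crank '[[0,0,0,-0.001,0,0,0],[0,0,0,0,0,0,0],[0,0,0,-0.001,0,0,0],[0,0,0,0,0,0,0],[0,0,0,-0.001,0,0,0],[0,0,0,0,0,0,0],[0,0,0,0,0,0,0],[0,0,0,0,0,0,0]]'
```

```text
time_s: 7.45
eef_pos: [0.4941, 0.036, 0.0221]
eef_rot: [[0.973, -0.23, 0.0], [-0.23, -0.973, -0.0], [0.0, 0.0, -1.0]]
force: [0.3, -0.3, 0.4]
opening: -0.0004
grasp_force: 0.0
time_s: 8.45
eef_pos: [0.4941, 0.036, 0.019]
eef_rot: [[0.973, -0.23, -0.0], [-0.23, -0.973, -0.0], [-0.0, 0.0, -1.0]]
force: [-0.4, -0.0, -0.4]
opening: 0.0002
grasp_force: 0.0
```

```bash
python3 -m crank '[[0,0,0,-0.001,0,0,0],[0,0,0,0,0,0,0],[0,0,0,-0.001,0,0,0],[0,0,0,0,0,0,0],[0,0,0,-0.001,0,0,0],[0,0,0,0,0,0,0],[0,0,0,0,0,0,0],[0,0,0,0,0,0,0]]';python3 -m crank '[[0,0,0,-0.001,0,0,0],[0,0,0,0,0,0,0],[0,0,0,-0.001,0,0,0],[0,0,0,0,0,0,0],[0,0,0,0,0,0,0],[0,0,0,0,0,0,0],[0,0,0,0,0,0,0],[0,0,0,0,0,0,0]]'
```

```text
time_s: 9.45
eef_pos: [0.4941, 0.036, 0.016]
eef_rot: [[0.973, -0.23, 0.0], [-0.23, -0.973, -0.0], [0.0, 0.0, -1.0]]
force: [0.6, -0.1, -0.4]
opening: -0.0004
grasp_force: 0.0
time_s: 10.45
eef_pos: [0.4941, 0.036, 0.014]
eef_rot: [[0.973, -0.23, 0.0], [-0.23, -0.973, -0.0], [0.0, 0.0, -1.0]]
force: [-0.1, 0.3, 0.2]
opening: -0.0001
grasp_force: 0.0
```

```bash
python3 -m crank '[[0,0.0014,0.0058,0,0,0,0],[0,0.0014,0.0058,0,0,0,0],[0,0.0023,0.0097,0,0,0,0],[0,0.0023,0.0097,0,0,0,0],[0,0.0023,0.0097,0,0,0,0],[0,0.0023,0.0097,0,0,0,0],[0,0.0014,0.0058,0,0,0,0],[0,0.0014,0.0058,0,0,0,0]]'
python3 - <<'E'
from look import *
w=grab('wrist','wrist4');d=grab('scene','scene4')
g=lambda i,s:cv2.convertScaleAbs(cv2.resize(i,s,interpolation=cv2.INTER_CUBIC),alpha=2.,beta=10)
cv2.imwrite('pics/z4.png',np.hstack([g(d['img'][110:218,230:330,::-1],(320,346)),g(w['img'][80:330,180:520,::-1],(470,346))]))
E
```

```text
time_s: 11.45
eef_pos: [0.5089, 0.0983, 0.014]
eef_rot: [[0.973, -0.23, -0.0], [-0.23, -0.973, -0.0], [-0.0, 0.0, -1.0]]
force: [-0.4, -1.5, 0.8]
opening: -0.0
grasp_force: 0.5
```

View pics/z4.png

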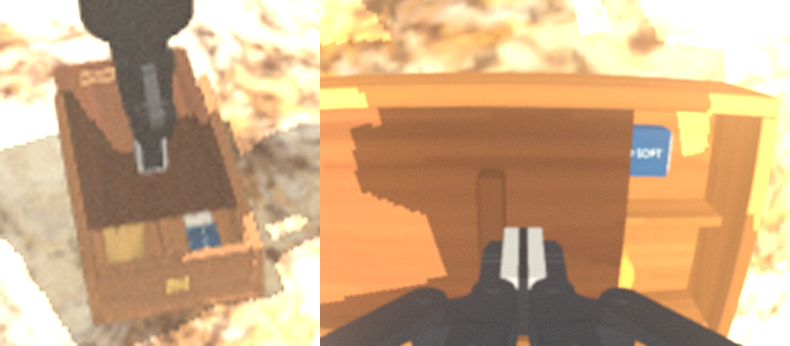

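The lid now slides. The eraser is on the far side (+x) and the brass sharpener on the near side (-x), just peeking out at the lid's edge.

```bash
python3 - <<'E'
from look import *
d=load('wrist4');ex=np.array([.973,-.230]);ey=np.array([.230,.973]);C=np.array([.5085,.1015])
for n,u,v,z in (('lid end',405.6,170,.042),('bar R edge',313.5,205,.056),('bar L edge',294,205,.056),('TR',180+(780-320)*.723,80+95*.723,.05)):
    p=pt(d,u,v,z)[:2];print(n,((p-C)@ex).round(4),((p-C)@ey).round(4))
E
python3 -m crank '[[0,0.0014,0.0058,0,0,0,0],[0,0.0023,0.0097,0,0,0,0],[0,0.0023,0.0097,0,0,0,0],[0,0.0023,0.0097,0,0,0,0],[0,0.0023,0.0097,0,0,0,0],[0,0.0018,0.0078,0,0,0,0],[0,0.0014,0.0058,0,0,0,0],[0,0.0009,0.0039,0,0,0,0]]'
```

```text
lid end 0.0463 -0.0429
bar R edge 0.0322 0.0036
bar L edge 0.0322 0.0128
TR 0.0613 -0.101
time_s: 12.55
eef_pos: [0.5236, 0.1603, 0.0141]
eef_rot: [[0.973, -0.23, -0.0], [-0.23, -0.973, -0.0], [0.0, 0.0, -1.0]]
force: [0.2, -1.4, 0.6]
opening: 0.0
grasp_force: 0.7
```

```bash
python3 -m crank '[[0,-0.0028,-0.0117,0,0,0,0],[0,0,0,0.03,0,0,0],[0,0,0,0.03,0,0,0],[0,0,0,0.03,0,0,0],[0.55,-0.016,-0.025,0.01,0,0,0],[0.55,-0.016,-0.025,0,0,0,0],[0.55,-0.015,-0.025,0,0,0,0],[0.55,0,0,0,0,0,0]]'
python3 - <<'E'
from look import *
w=grab('wrist','wrist5');d=grab('scene','scene5')
print(w['state']['eef_pos'],w['state']['opening'])
hsv=cv2.cvtColor(w['img'],cv2.COLOR_RGB2HSV)
g=lambda i,s:cv2.convertScaleAbs(cv2.resize(i,s,interpolation=cv2.INTER_CUBIC),alpha=1.6,beta=10)
cv2.imwrite('pics/z5.png',np.hstack([g(d['img'][110:218,230:330,::-1],(260,281)),cv2.resize(w['img'][60:310,180:480,::-1],(540,450))[:281] if 0 else g(w['img'][60:260,180:500,::-1],(450,281))]))
E
```

```text
time_s: 13.55
eef_pos: [0.4722, 0.0717, 0.114]
eef_rot: [[0.973, -0.233, -0.001], [-0.233, -0.973, -0.0], [-0.001, 0.001, -1.0]]
force: [1.0, 1.0, -0.2]
opening: 0.0469
grasp_force: 0.0
[0.47216242 0.07172446 0.11400262] 0.046928808881087115
```

View pics/z5.png

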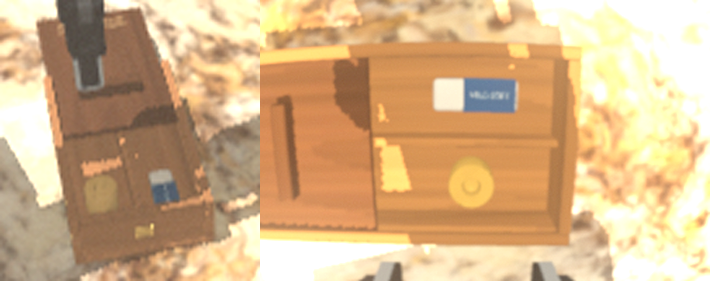

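Run:
```python
from look import *
d=load('wrist5');T=np.array(d['tool_from_camera']);print(T.round(3))
f=200/np.tan(np.radians(d['vertical_fov'])/2);Ti=np.linalg.inv(T)
def pj(p):
    p=Ti[:3,:3]@np.array(p)+Ti[:3,3];r=np.hypot(p[0],p[1]);th=np.arctan2(r,p[2]);return np.round([d['cx']+f*th*p[0]/r,d['cy']+f*th*p[1]/r],1)
for k in (0,-.02,-.03,-.04):print(k,[pj((x,0,k)) for x in (-.011,0,.011)])
ex=np.array([.973,-.230]);ey=np.array([.230,.973]);C=np.array([.5085,.1015])
for n,u,v,z in (('sharp',330,188.7,.030),('TR',180+320*.711,60+47*.711,.05),('BR',180+308*.711,60+244*.711,.05),('wall inner',180+295*.711,60+150*.711,.05),('divider',330,60+142*.711,.03),('lidend',180+111*.711,60+140*.711,.042)):
    p=pt(d,u,v,z)[:2];print(n,p.round(4),((p-C)@ex).round(4),((p-C)@ey).round(4))
h=cv2.cvtColor(d['img'],cv2.COLOR_RGB2HSV)[165:212,305:356];print(h[24,::5])
```

```text
[[ 0.    -0.953 -0.304  0.077]
 [ 1.    -0.     0.001 -0.001]
 [-0.001 -0.304  0.953 -0.18 ]
 [ 0.     0.     0.     1.   ]]
0 [array([327.3, 246.2]), array([327.3, 230.6]), array([327.3, 214.2])]
-0.02 [array([327.3, 261.2]), array([327.4, 244.4]), array([327.4, 226.7])]
-0.03 [array([327.4, 269.8]), array([327.4, 252.4]), array([327.4, 233.9])]
-0.04 [array([327.4, 279.3]), array([327.5, 261.3]), array([327.5, 242. ])]
sharp [0.4754 0.0682] -0.0246 -0.04
TR [ 0.5431 -0.0106] 0.0594 -0.1011
BR [0.4274 0.0176] -0.0596 -0.1003
wall inner [0.4878 0.0156] -0.0004 -0.0884
divider [0.4996 0.0625] 0.0003 -0.04
lidend [0.5173 0.1194] 0.0045 0.0195
[[ 14 160 134]
 [ 14 162 135]
 [ 19 160 150]
 [ 20 163 155]
 [ 20 162 148]
 [ 20 162 154]
 [ 20 162 145]
 [ 20 163 155]
 [ 19 162 146]
 [ 14 161 135]
 [ 15 166 134]]
```

```bash
python3 -m crank '[[0.55,0.003,-0.0035,-0.01,0,0,0],[0.55,0,0,-0.02,0,0,0],[0.55,0,0,-0.02,0,0,0],[0.55,0,0,-0.02,0,0,0],[0.55,0,0,-0.01,0,0,0],[0.55,0,0,0,0,0,0],[0.55,0,0,0,0,0,0],[0.55,0,0,0,0,0,0]]'
python3 - <<'E'
from look import *
def blob(d,roi):
    h=cv2.cvtColor(d['img'],cv2.COLOR_RGB2HSV);m=((h[:,:,0]>=18)&(h[:,:,0]<=24)&(h[:,:,1]>130)).astype(np.uint8)
    k=np.zeros_like(m);k[roi[1]:roi[3],roi[0]:roi[2]]=1;m=cv2.morphologyEx(m*k,cv2.MORPH_OPEN,np.ones((3,3)))
    n,l,s,c=cv2.connectedComponentsWithStats(m);i=1+s[1:,4].argmax();return s[i],c[i]
w=grab('wrist','wrist6')
for d,roi in ((load('wrist5'),(280,140,380,230)),(w,(270,140,390,240))):
    s,c=blob(d,roi);print(d['state']['eef_pos'],s,c,pt(d,*c,.03)[:2],pt(d,s[0]+s[2]/2,c[1],.03)[:2])
E
```

```text
time_s: 14.65
eef_pos: [0.4775, 0.0699, 0.0347]
eef_rot: [[0.973, -0.23, 0.002], [-0.23, -0.973, -0.0], [0.002, -0.0, -1.0]]
force: [-0.4, 0.6, -0.1]
opening: 0.0469
grasp_force: 0.0
[0.47216242 0.07172446 0.11400262] [314 172  32  36 919] [329.67464635 189.52013058] [0.47470873 0.06864413] [0.47464172 0.06836424]
[0.4774767  0.06994517 0.03469592] [ 309  203   44   37 1351] [330.07994078 223.19393042] [0.48012291 0.06745795] [0.47998679 0.06688356]
```

```bash
python3 -m crank '[[0.55,-0.001,-0.002,-0.01,0,0,0],[0.55,0,0,-0.012,0,0,0],[0.55,0,0,-0.012,0,0,0],[0.55,0,0,-0.008,0,0,0],[0.55,0,0,-0.006,0,0,0],[0.55,0,0,-0.003,0,0,0],[0.55,0,0,-0.002,0,0,0],[0.55,0,0,0,0,0,0]]'
```

```text
time_s: 15.7
eef_pos: [0.4759, 0.0679, -0.0189]
eef_rot: [[0.973, -0.23, 0.0], [-0.23, -0.973, -0.0], [0.0, 0.0, -1.0]]
force: [0.3, 0.2, -0.0]
opening: 0.0471
grasp_force: 0.0
```

```bash
python3 -m crank '[[0.55,0,0,-0.002,0,0,0],[0.55,0,0,-0.001,0,0,0],[0.2,0,0,0,0,0,0],[0.2,0,0,0,0,0,0],[0.2,0,0,0,0,0,0],[0.2,0,0,0,0,0,0],[0.2,0,0,0,0,0,0],[0.2,0,0,0,0,0,0]]'
```

```text
time_s: 16.7
eef_pos: [0.4758, 0.0679, -0.0216]
eef_rot: [[0.973, -0.23, 0.0], [-0.23, -0.973, -0.0], [0.0, 0.0, -1.0]]
force: [-0.9, -0.5, 5.7]
opening: 0.0266
grasp_force: 58.8
```

```bash
python3 -m crank '[[0.2,0,0,0.003,0,0,0],[0.2,0,0,0.005,0,0,0],[0.2,0,0,0.01,0,0,0],[0.2,0,0,0.02,0,0,0],[0.2,0,0,0.03,0,0,0],[0.2,0,0,0.03,0,0,0],[0.2,0,0,0.02,0,0,0],[0.2,0,0,0,0,0,0]]'
python3 - <<'E'
from look import *
w=grab('wrist','wrist7');d=grab('scene','scene7')
print(w['state']['eef_pos'],w['state']['opening'],w['state']['force'])
g=lambda i,s:cv2.convertScaleAbs(cv2.resize(i,s,interpolation=cv2.INTER_CUBIC),alpha=1.5,beta=10)
cv2.imwrite('pics/z7.png',np.hstack([g(d['img'][90:210,225:325,::-1],(330,396)),g(w['img'][130:330,220:440,::-1],(436,396))]))
T=np.array(w['tool_from_camera'])
E
```

```text
time_s: 17.7
eef_pos: [0.4773, 0.0679, 0.0979]
eef_rot: [[0.973, -0.23, 0.005], [-0.23, -0.973, -0.0], [0.005, -0.001, -1.0]]
force: [0.4, 0.1, -0.7]
opening: 0.0264
grasp_force: 59.0
[0.47727647 0.06793746 0.09793717] 0.02641211935377368 [ 0.38980722  0.14264169 -0.72347902]
```

View pics/z7.png

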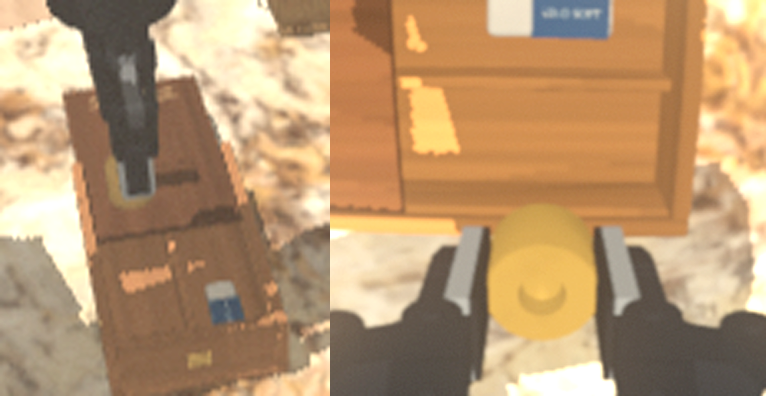

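The sharpener is held upright between the pads, wrist view at about (315,260). Next I'll carry it over to the tray.

```bash
python3 -m crank '[[0.2,-0.0048,-0.0292,0,0,0,8.4],[0.2,-0.0048,-0.0292,0,0,0,8.4],[0.2,-0.0048,-0.0292,0,0,0,8.4],[0.2,-0.0048,-0.0292,0,0,0,8.4],[0.2,-0.0048,-0.0292,0,0,0,8.4],[0.2,-0.0048,-0.0292,0,0,0,8.4],[0.2,-0.0048,-0.0292,0,0,0,8.4],[0.2,-0.0048,-0.0292,0,0,0,8.4]]'; python3 -m crank '[[0.2,-0.0048,-0.0292,0,0,0,8.4],[0.2,-0.0048,-0.0292,0,0,0,8.4],[0.2,-0.0048,-0.0292,0,0,0,8.4],[0.2,-0.0048,-0.0292,0,0,0,8.4],[0.2,0,0,0,0,0,0],[0.2,0,0,0,0,0,0],[0.2,0,0,0,0,0,0],[0.2,0,0,0,0,0,0]]'
python3 - <<'E'
from look import *
w=grab('wrist','wrist8');d=grab('scene','scene8')
g=lambda i,s:cv2.convertScaleAbs(cv2.resize(i,s,interpolation=cv2.INTER_CUBIC),alpha=1.5,beta=10)
cv2.imwrite('pics/z8.png',np.vstack([w['img'][:,:,::-1],np.hstack([d['img'][190:390,200:420,::-1],np.zeros((200,420,3),np.uint8)])]))
E
```

```text
time_s: 18.8
eef_pos: [0.4362, -0.1661, 0.0947]
eef_rot: [[0.585, 0.811, -0.002], [0.811, -0.585, 0.001], [-0.0, -0.003, -1.0]]
force: [0.3, 0.5, -1.9]
opening: 0.0266
grasp_force: 59.0
time_s: 19.8
eef_pos: [0.4182, -0.2816, 0.096]
eef_rot: [[0.043, 0.999, -0.0], [0.999, -0.043, 0.0], [0.0, -0.0, -1.0]]
force: [-0.6, 0.4, -1.0]
opening: 0.0265
grasp_force: 59.0
```

View pics/z8.png

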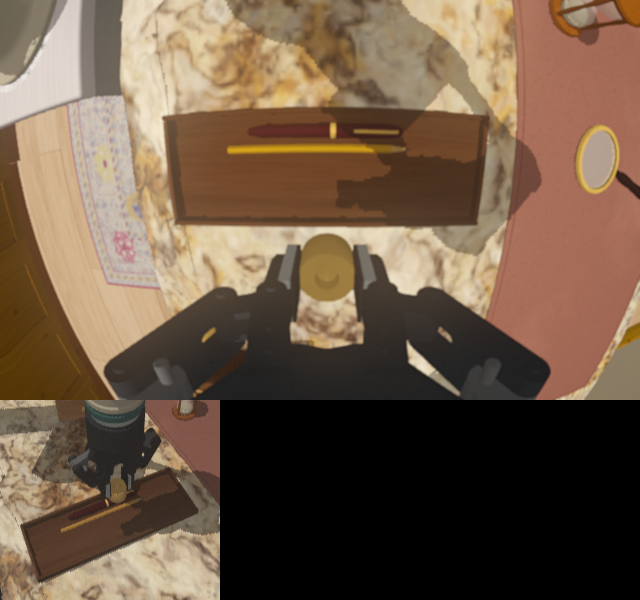

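The wrist view shows the tray with corners (163,117), (489,117), (481,222) and (178,224), and the pencil at v≈149. I'm checking the target position against these.

Run:
```python
from look import *
d=load('wrist8')
for n,u,v,z in (('c1',163,117,.018),('c2',489,117,.018),('c3',481,222,.018),('c4',178,224,.018),('near',325,225,.018),('far',325,109,.018),('pencil',325,149,.01),('pencil bottom edge',325,154,.008)): print(n,pt(d,u,v,z)[:2].round(4))
```

```text
c1 [ 0.2732 -0.2   ]
c2 [ 0.5675 -0.2127]
c3 [ 0.5678 -0.3141]
c4 [ 0.2718 -0.3034]
near [ 0.4152 -0.3085]
far [ 0.4197 -0.2067]
pencil [ 0.4181 -0.2414]
pencil bottom edge [ 0.4179 -0.2461]
```

```bash
python3 -m crank '[[0.2,0,0,-0.02,0,0,0],[0.2,0,0,-0.025,0,0,0],[0.2,0,0,-0.025,0,0,0],[0.2,0,0,-0.025,0,0,0],[0.2,0,0,-0.013,0,0,0],[0.2,0,0,-0.004,0,0,0],[0.2,0,0,0,0,0,0],[0.2,0,0,0,0,0,0]]'; python3 -m crank '[[0.2,0,0,-0.001,0,0,0],[0.2,0,0,0,0,0,0],[0.2,0,0,-0.001,0,0,0],[0.2,0,0,0,0,0,0],[0.2,0,0,-0.001,0,0,0],[0.2,0,0,0,0,0,0],[0.2,0,0,0,0,0,0],[0.2,0,0,0,0,0,0]]'
```

```text
time_s: 20.9
eef_pos: [0.4188, -0.283, -0.0152]
eef_rot: [[0.044, 0.999, 0.001], [0.999, -0.044, -0.001], [-0.001, 0.001, -1.0]]
force: [-0.0, 0.6, -0.9]
opening: 0.0261
grasp_force: 59.1
time_s: 21.9
eef_pos: [0.4182, -0.2825, -0.019]
eef_rot: [[0.043, 0.999, 0.0], [0.999, -0.043, -0.0], [-0.0, 0.0, -1.0]]
force: [0.5, 0.5, -0.2]
opening: 0.0266
grasp_force: 59.1
```

```bash
python3 -m crank '[[0.2,0,0,-0.001,0,0,0],[0.2,0,0,0,0,0,0],[0.2,0,0,-0.001,0,0,0],[0.2,0,0,0,0,0,0],[0.2,0,0,-0.001,0,0,0],[0.2,0,0,0,0,0,0],[0.2,0,0,0,0,0,0],[0.2,0,0,0,0,0,0]]'
```

```text
time_s: 22.9
eef_pos: [0.4182, -0.2825, -0.022]
eef_rot: [[0.044, 0.999, 0.0], [0.999, -0.044, -0.0], [-0.0, 0.0, -1.0]]
force: [0.3, -0.4, -1.0]
opening: 0.026
grasp_force: 59.1
```

```bash
python3 -m crank '[[0.2,0,0,-0.0005,0,0,0],[0.2,0,0,0,0,0,0],[0.2,0,0,-0.0005,0,0,0],[0.2,0,0,0,0,0,0],[0.2,0,0,-0.0005,0,0,0],[0.2,0,0,0,0,0,0],[0.2,0,0,0,0,0,0],[0.2,0,0,0,0,0,0]]'
```

```text
time_s: 23.9
eef_pos: [0.4182, -0.2826, -0.0225]
eef_rot: [[0.043, 0.999, 0.0], [0.999, -0.043, -0.0], [-0.0, 0.0, -1.0]]
force: [-1.1, 1.0, 9.0]
opening: 0.0265
grasp_force: 59.9
```

Contact at z = -0.0225, as predicted. I'll release and lift.

```bash
python3 -m crank '[[0.2,0,0,0.001,0,0,0],[0.4,0,0,0,0,0,0],[0.5,0,0,0,0,0,0],[0.55,0,0,0,0,0,0],[0.55,0,0,0,0,0,0],[0.55,0,0,0.01,0,0,0],[0.55,0,0,0.03,0,0,0],[0.55,0,0,0.03,0,0,0]]'; python3 -m crank '[[0.55,0,0,0.03,0,0,0],[0.55,0,0,0.02,0,0,0],[0,0.005,0.03,0,0,0,-8.4],[0,0.005,0.03,0,0,0,-8.4],[0,0.005,0.03,0,0,0,-8.4],[0,0.005,0.03,0,0,0,-8.4],[0,0.005,0.03,0,0,0,-8.4],[0,0.005,0.03,0,0,0,-8.4]]'
python3 - <<'E'
from look import *
d=grab('scene','scene9');w=grab('wrist','wrist9')
g=lambda i,s:cv2.convertScaleAbs(cv2.resize(i,s,interpolation=cv2.INTER_CUBIC),alpha=1.4,beta=10)
cv2.imwrite('pics/z9.png',np.hstack([g(d['img'][120:390,200:420,::-1],(440,540)),g(w['img'][:,:,::-1],(350,219))[[i if i<219 else 0 for i in range(540)]]]))
E
```

```text
time_s: 24.9
eef_pos: [0.4181, -0.2824, 0.0487]
eef_rot: [[0.044, 0.999, -0.0], [0.999, -0.044, 0.0], [0.0, -0.0, -1.0]]
force: [0.6, -0.4, -0.1]
opening: 0.0472
grasp_force: 0.0
time_s: 25.9
eef_pos: [0.4484, -0.1015, 0.0983]
eef_rot: [[0.801, 0.599, 0.001], [0.599, -0.801, -0.0], [0.001, 0.001, -1.0]]
force: [0.8, -0.5, 0.9]
opening: -0.0
grasp_force: 0.0
```

View pics/z9.png

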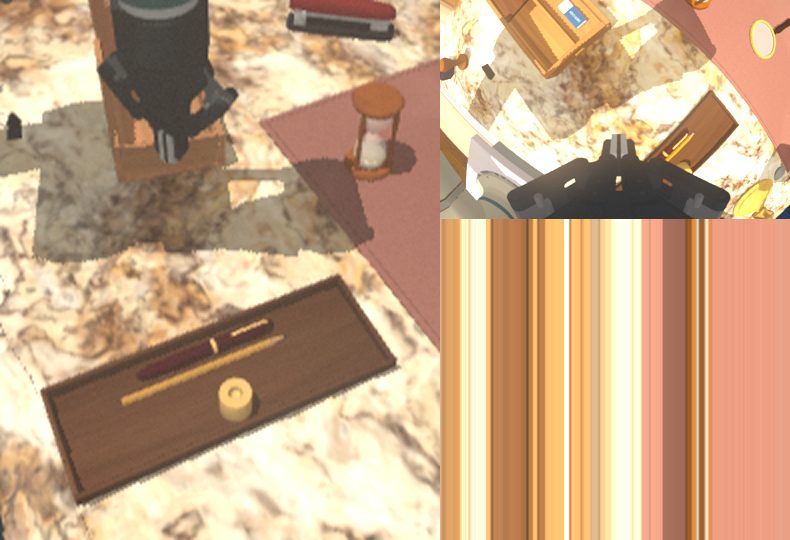

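The sharpener stands upright on the tray floor beside the pens, and the timer is upright. Next I'll close the lid from the +y side of the bar.

```bash
python3 -m crank '[[0,0.014,0.05,0,0,0,-8.35],[0,0.014,0.05,0,0,0,-8.35],[0,0.014,0.05,0,0,0,-8.35],[0,0.014,0.05,0,0,0,-8.35],[0,0.014,0.05,0,0,0,-8.35],[0,0.014,0.052,0,0,0,-8.35],[0,0,0,0,0,0,0],[0,0,0,0,0,0,0]]'
python3 - <<'E'
from look import *
d=grab('wrist','wrist10');s=d['state'];print(s['eef_pos'],s['eef_rot'][0])
ex=np.array([.973,-.230]);ey=np.array([.230,.973]);C=np.array([.5085,.1015])
print((s['eef_pos'][:2]-C)@ex,(s['eef_pos'][:2]-C)@ey)
# bar: profile along box y at box x=+.02, lid-plane sampling
f=200/np.tan(np.radians(d['vertical_fov'])/2);T=np.linalg.inv(np.array(d['tool_from_camera']));Rt=np.array(s['eef_rot'])
def pj(X):
    p=T[:3,:3]@(Rt.T@(np.array(X)-s['eef_pos']))+T[:3,3];r=np.hypot(p[0],p[1]);th=np.arctan2(r,p[2]);return d['cx']+f*th*p[0]/r,d['cy']+f*th*p[1]/r
im=cv2.cvtColor(d['img'],cv2.COLOR_RGB2GRAY)
for y in np.arange(.0,.11,.003):
    v=[]
    for x in (.012,.016,.02,.024):
        q=C+x*ex+y*ey;u,w=pj([*q,.049]);v.append(int(im[int(round(w)),int(round(u))]))
    print(round(y,3),v,end=' | ')
E
```

```text
time_s: 27.0
eef_pos: [0.532, 0.1986, 0.0975]
eef_rot: [[0.975, -0.223, -0.001], [-0.223, -0.975, -0.001], [-0.0, 0.001, -1.0]]
force: [-0.5, -0.0, -1.1]
opening: -0.0002
grasp_force: 0.0
[0.53198893 0.1985508  0.09752475] [ 9.74858865e-01 -2.22822652e-01 -5.09588433e-04]
0.000533048906931699 0.09983288479398156
0.0 [83, 96, 94, 126] | 0.003 [82, 95, 95, 94] | 0.006 [82, 94, 94, 94] | 0.009 [81, 93, 94, 95] | 0.012 [82, 93, 93, 94] | 0.015 [81, 92, 94, 93] | 0.018 [80, 92, 93, 92] | 0.021 [80, 92, 92, 91] | 0.024 [63, 60, 62, 62] | 0.027 [59, 61, 58, 60] | 0.03 [59, 59, 59, 60] | 0.033 [59, 59, 58, 59] | 0.036 [58, 58, 57, 59] | 0.039 [58, 56, 57, 57] | 0.042 [57, 58, 57, 57] | 0.045 [57, 56, 56, 56] | 0.048 [57, 56, 55, 58] | 0.051 [56, 55, 56, 57] | 0.054 [57, 55, 55, 57] | 0.057 [57, 57, 55, 57] | 0.06 [56, 57, 55, 56] | 0.063 [58, 56, 54, 57] | 0.066 [59, 56, 54, 56] | 0.069 [51, 52, 52, 50] | 0.072 [51, 53, 53, 53] | 0.075 [52, 52, 51, 53] | 0.078 [47, 47, 46, 47] | 0.081 [57, 59, 55, 57] | 0.084 [57, 56, 55, 57] | 0.087 [56, 56, 56, 57] | 0.09 [56, 57, 56, 56] | 0.093 [58, 56, 55, 56] | 0.096 [59, 57, 56, 57] | 0.099 [58, 56, 56, 57] | 0.102 [57, 59, 56, 57] | 0.105 [58, 58, 58, 59] | 0.108 [66, 58, 57, 57] |
```

```bash
python3 -m crank '[[0,0.001,0.002,-0.02,0,0,0],[0,0,0,-0.02,0,0,0],[0,0,0,-0.02,0,0,0],[0,0,0,-0.012,0,0,0],[0,0,0,-0.006,0,0,0],[0,0,0,-0.003,0,0,0],[0,0,0,-0.002,0,0,0],[0,0,0,0,0,0,0]]'; python3 -m crank '[[0,-0.0014,-0.0058,0,0,0,0],[0,-0.0018,-0.0078,0,0,0,0],[0,-0.0023,-0.0097,0,0,0,0],[0,-0.0023,-0.0097,0,0,0,0],[0,-0.0023,-0.0097,0,0,0,0],[0,-0.0023,-0.0097,0,0,0,0],[0,-0.0023,-0.0097,0,0,0,0],[0,-0.0014,-0.0058,0,0,0,0]]'
```

```text
time_s: 28.05
eef_pos: [0.5334, 0.2016, 0.0148]
eef_rot: [[0.974, -0.225, 0.0], [-0.225, -0.974, 0.0], [0.0, -0.0, -1.0]]
force: [0.5, 0.3, 0.1]
opening: -0.0
grasp_force: 0.0
time_s: 29.05
eef_pos: [0.5169, 0.1329, 0.0146]
eef_rot: [[0.974, -0.225, -0.0], [-0.225, -0.974, -0.0], [-0.0, 0.0, -1.0]]
force: [-0.4, 0.6, 0.3]
opening: 0.0002
grasp_force: 0.3
```

```bash
python3 -m crank '[[0,-0.0018,-0.0078,0,0,0,0],[0,-0.0018,-0.0078,0,0,0,0],[0,-0.0018,-0.0078,0,0,0,0],[0,-0.0018,-0.0078,0,0,0,0],[0,-0.0018,-0.0078,0,0,0,0],[0,-0.0018,-0.0078,0,0,0,0],[0,-0.0009,-0.0039,0,0,0,0],[0,-0.0005,-0.002,0,0,0,0]]'; python3 -m crank '[[0,-0.0002,-0.001,0,0,0,0],[0,-0.0002,-0.001,0,0,0,0],[0,-0.0002,-0.001,0,0,0,0],[0,-0.0002,-0.001,0,0,0,0],[0,-0.0002,-0.001,0,0,0,0],[0,0,0,0,0,0,0],[0,0,0,0,0,0,0],[0,0,0,0,0,0,0]]'
```

```text
time_s: 30.05
eef_pos: [0.5048, 0.0807, 0.0145]
eef_rot: [[0.974, -0.225, -0.0], [-0.225, -0.974, -0.0], [-0.0, 0.0, -1.0]]
force: [0.5, 0.3, -0.4]
opening: 0.0
grasp_force: 0.4
time_s: 31.05
eef_pos: [0.5038, 0.0758, 0.0145]
eef_rot: [[0.974, -0.225, -0.0], [-0.225, -0.974, -0.0], [-0.0, 0.0, -1.0]]
force: [0.3, -0.2, -0.3]
opening: -0.0001
grasp_force: 0.1
```

```bash
python3 -m crank '[[0,-0.0002,-0.001,0,0,0,0],[0,-0.0002,-0.001,0,0,0,0],[0,-0.0002,-0.001,0,0,0,0],[0,-0.0002,-0.001,0,0,0,0],[0,0,0,0,0,0,0],[0,0,0,0,0,0,0],[0,0,0,0,0,0,0],[0,0,0,0,0,0,0]]'; python3 -m crank '[[0,-0.0002,-0.001,0,0,0,0],[0,0,0,0,0,0,0],[0,-0.0002,-0.001,0,0,0,0],[0,0,0,0,0,0,0],[0,0,0,0,0,0,0],[0,0,0,0,0,0,0],[0,0,0,0,0,0,0],[0,0,0,0,0,0,0]]'
```

```text
time_s: 32.05
eef_pos: [0.5034, 0.072, 0.0147]
eef_rot: [[0.974, -0.225, 0.001], [-0.225, -0.974, 0.0], [0.001, -0.0, -1.0]]
force: [1.5, 2.1, 0.4]
opening: -0.0
grasp_force: 1.0
time_s: 33.05
eef_pos: [0.5035, 0.0717, 0.0148]
eef_rot: [[0.974, -0.226, 0.002], [-0.226, -0.974, 0.003], [0.001, -0.003, -1.0]]
force: [2.4, 8.1, -0.2]
opening: 0.0002
grasp_force: 3.9
```

Stop reached (8 N at finger y ≈ -0.030, as predicted). I'll back off, lift and verify.

```bash
python3 -m crank '[[0,0.0014,0.006,0,0,0,0],[0,0.001,0.004,0,0,0,0],[0,0,0,0.02,0,0,0],[0,0,0,0.03,0,0,0],[0,0,0,0.04,0,0,0],[0,0,0,0.02,0,0,0],[0,0,0,0,0,0,0],[0,0,0,0,0,0,0]]'
python3 - <<'E'
from look import *
d=grab('wrist','wrist11');s=d['state'];im=cv2.cvtColor(d['img'],cv2.COLOR_RGB2GRAY)
ex=np.array([.973,-.230]);ey=np.array([.230,.973]);C=np.array([.5085,.1015])
f=200/np.tan(np.radians(d['vertical_fov'])/2);T=np.linalg.inv(np.array(d['tool_from_camera']));Rt=np.array(s['eef_rot'])
def pj(X):
    p=T[:3,:3]@(Rt.T@(np.array(X)-s['eef_pos']))+T[:3,3];r=np.hypot(p[0],p[1]);th=np.arctan2(r,p[2]);return d['cx']+f*th*p[0]/r,d['cy']+f*th*p[1]/r
for x in (.015,.024,.045):
  print(x)
  for y in np.arange(-.108,-.018,.003):
    q=C+x*ex+y*ey;u,w=pj([*q,.049]);print(int(y*1e3),im[int(round(w)),int(round(u))],end=' | ')
d=grab('scene','scene11');h=cv2.cvtColor(d['img'],cv2.COLOR_RGB2HSV)
blue=((h[:,:,0]>100)&(h[:,:,0]<125)&(h[:,:,1]>120)).astype(np.uint8)[130:215,240:330];print('blue px',blue.sum())
a=load('scene9');df=np.abs(d['img'][230:].astype(int)-a['img'][230:]).max();print('tray change',df)
E
```

```text
time_s: 34.05
eef_pos: [0.5039, 0.0797, 0.1234]
eef_rot: [[0.974, -0.225, -0.002], [-0.225, -0.974, -0.0], [-0.002, 0.001, -1.0]]
force: [-0.0, -0.2, 0.9]
opening: -0.0003
grasp_force: 0.0
0.015
-108 117 | -105 104 | -102 116 | -98 136 | -95 132 | -92 75 | -89 64 | -86 62 | -83 64 | -80 61 | -77 61 | -74 59 | -71 60 | -68 57 | -65 59 | -62 58 | -59 59 | -56 57 | -53 56 | -50 58 | -47 57 | -44 51 | -41 53 | -38 51 | -35 51 | -32 56 | -29 56 | -26 57 | -23 57 | -20 56 | 0.024
-108 134 | -105 143 | -102 141 | -98 135 | -95 135 | -92 73 | -89 66 | -86 66 | -83 63 | -80 64 | -77 62 | -74 61 | -71 61 | -68 60 | -65 59 | -62 58 | -59 59 | -56 58 | -53 57 | -50 57 | -47 57 | -44 54 | -41 54 | -38 53 | -35 49 | -32 56 | -29 54 | -26 55 | -23 54 | -20 56 | 0.045
-108 171 | -105 177 | -102 145 | -98 137 | -95 131 | -92 77 | -89 90 | -86 83 | -83 67 | -80 65 | -77 65 | -74 64 | -71 64 | -68 61 | -65 60 | -62 61 | -59 59 | -56 58 | -53 58 | -50 56 | -47 56 | -44 55 | -41 55 | -38 53 | -35 56 | -32 55 | -29 54 | -26 53 | -23 53 | -20 53 | blue px 0
tray change 87
```

The bar sits about 53 mm from the end wall, which means the lid is home. Nothing is touching the robot, so I'll hand in.

```bash
python3 -c "
from rig import env
print(env.hand_in())"
```

```text
the job is handed in; nothing more can be done
None
```

I handed the job in at about 34 s: the sharpener was standing upright on the tray floor beside the pens, the lid was slid home with the eraser left in the box, and the sand timer was still standing when last seen, before I closed the lid; the hand-in returned no verdict.

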